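# Set the extractor controller three clicks higher and switch it on

## Robot

A 6-joint arm with a two-finger parallel gripper is mounted at the origin on a cart in front of the work surface, level with it; the furniture and walls round the work are solid. World frame = base frame: x ahead of the robot, y to its left, z up, the work surface at z = 0. Lengths are in m, angles in rad, forces in N, time in s.
With the tool pointing down it reaches from about 0.25 to 0.725 m from the base axis. Payload 4 kg.
Tool frame: the origin (TCP) lies between the finger pads; the fingertips stand 17 mm ahead of it and the grasp point (between the pads) lies 2 mm behind it; z points along the fingers, y is the line along which they close (so a half turn about z gives the same grasp; the last joint's range is limited). The gripper opens to 85 mm and grips with 20 to 120 N. Pads are 22 mm wide; open, the fingers measure 114 mm over their backs; the gripper's body (76 mm by 85 mm) begins 54 mm behind the grasp point. The pads swing forward as they close: fully open they stand 13 mm farther back than shut.
Start: joints at [1.157, 0.241, 0.005, 1.335, 0, 1.571], TCP at [0.201, 0.458, 0.248] pointing down, gripper open.
Joint ranges: [-2.72, 2.72], [-1.05, 1.87], [-1.09, 1.28], [-1.99, 2.15], [-1.42, 1.44], [-3.14, 3.14]. Speed limits (rad/s): [2.79, 2.79, 3.14, 3.14, 3.14, 3.14].

## Interface

Orientations are given as a 3x3 rotation matrix whose columns are the frame's x, y, z axes.
In Python, from workcell import manip gives the robot as it stands.
- The arm moves only by the tool send_path, called after "Emit:" as name(argument=value, ...), one argument or row to a line, values as JSON. Schema: {"type":"object","properties":{"increments":{"type":"string"},"only":{"type":"string"},"quiet":{"type":"boolean"},"lines":{"type":"string"}},"required":["increments"],"additionalProperties":false}. increments is a string of 1 to 5 rows, parted by semicolons, with the numbers parted by spaces; each row has 5 numbers: dx, dy, dz in parts of the range, where 1.0 means 60 cm, then a turn about the tool's z in fractions of the full range, 1 being pi rad, then the finger opening in m; each row shifts and turns the commanded pose from where the row before left it, along the tool's axes as they then stand; what a row does not reach is not made up. A row lasts 1/10 s, in which the tool goes at most 0.05 m and 0.15 rad, less where a joint would pass 70% of its speed; a pose out of reach is approached as far as the arm can. The fingers move at their own pace and stop on an object; the grip force is fixed at half the most. Time passes only in rows, so rows that do not move let the fingers close. The tool returns the time, the measured TCP pose, the force, the opening and the grip force at its end. only (a regular expression) keeps the lines of the reply that match it, lines (a string "A,B") keeps lines A to B, and quiet returns only ok. No shift or turn number may pass 1 either way. Input that does not fit is refused with a message, and nothing moves.
- manip.sense(): the state, without advancing time (a new reading comes with each control period).
- manip.capture(name): name is "side" or "top"; returns the picture (480x640x3 uint8, red, green, blue); there is no depth.
- manip.calibration(name): a dict with "mtx" (3x3 intrinsics, pixels), "distortion" ([k1, k2, p1, p2, k3] as OpenCV has them; the pictures are not rectified), "world_from_camera" (4x4, takes a point from camera to world coordinates). Camera axes: x right, y down, z forward; pixel columns grow to the right and rows downward; lengths in m; the calibration is good to about 2 mm. A picture is of the moment at which its call begins. calibration takes no time and is no camera call.
- manip.sign_off(): hands the job in; it is judged then, once.
The state is a dict: "clock": time; "joints": joint angles; "joint_vel": joint speeds; "joint_efforts": joint torques, N m; "ee_pos": TCP position; "ee_rot": TCP orientation; "contact_force": force on the tool from outside, world axes, zero at the start; "ft_torque": the same for the moment, N m; "finger_gap": finger opening in m; "grip_force": force on a finger pad.
Only numpy, scipy, OpenCV 4.12 (cv2) and the standard library are available. Lean on these libraries where they do the work, as an engineer would, in place of code of your own. Each camera call takes 0.05 s, during which the arm holds its last target. There are 200 camera calls.

## Task

The bench controller of the chip extractor is switched off. Turn its selector, the large knob with the bar-shaped grip, three clicks clockwise (seen from above) from where it stands now, so that it rests in that click. Only then switch the controller on by throwing the toggle lever fully over to its other side, away from the near edge of the box, and leave the small round knob as it is.

Things in the scene. Friction and masses are not known exactly. Their poses are not given: they have to be found in the camera images.
- controller: Fixed grey sheet-metal box, 190 mm deep (x), 250 wide (y), top at z 66. Origin: centre of underside. x points from its near long edge to its far one, y to its left, z up; turned up to 0.3 rad. On top: selector and trim knob, their axes at 30 mm in x, 70 mm either side of the middle (sides vary); toggle on the middle line at x -45 mm.
- selector_grip (a point): On the selector's vertical turning axis, 112 mm above the bench; turns with the knob. Black disc 52 mm across (top 90 mm above the bench) carrying an upright bar grip, 50 mm long, 14 mm thick, its top 124 mm above the bench. The bar lies along the point's y; its flat sides face x and -x. z up. Grey round base under it, 80 mm across, top at 82 mm, with seven tick marks, one per click.
- selector_tip (a point): Pointer end of the selector's bar (the grip point's +y end), at the bar's top, 25 mm from the turning axis. A white line on the bar's top runs out to it.
- selector (a joint): Selector angle, rad, growing clockwise from above. Clicks (rest positions) at 0, 0.524, 1.047 ... 3.142, 30 degrees apart; at 0 the pointer points to the box's left (+y), at 1.571 to its far side (+x). Starts in one of the first four. About 0.1 N m pushes it out of a click; past half-way a spring pulls it into the next, also when let go. Stops 0.1 beyond first and last.
- toggle_tip (a point): Centre of the steel ball, 26 mm across, on the end of the toggle lever (10 mm rod). It swings about a level axis along the box's y, 88 mm above the bench, 55 mm from the ball's centre, over the middle of its grey block (70 mm in x, 50 in y, top at 91 mm). Off: leaning 0.5 rad to the near edge, ball centre 26 mm nearer than the axis, 136 mm above the bench.
- toggle (a joint): Angle of the toggle lever, rad: 0 = off, leaning to the box's near edge (-x); 1.0 = on, at its stop, leaning as far to the far edge (+x). Starts at 0 to 0.08. It stays where it is left and takes 1 to 2 N at the ball to move.
- trim_tip (a point): White pointer mark, 15 mm from the axis, on top of the small round black trim knob (32 mm across, top 100 mm above the bench, on a grey base 60 mm across). It turns easily and is to be left as it is.

How it is judged:
By the outcome, as a careful person would: the job done as asked, in the order asked, and still so for the second after the job is handed in, with the robot touching nothing.
It also fails if it takes over 61 s, if anything falls off the work surface, if the arm or the gripper's body presses on something with over 40 N, if the wrist force passes 120 N, or if a joint passes its speed limit or range.

## Working session

There is one attempt and no reset: what is moved stays moved. The work goes in short steps, Python scripts to look and compute and a tool call to move; the robot and the scene stay as the last step left them, time stands still between calls to the robot, and variables do not carry over. Pictures are saved under pics/ and viewed, at most 10 in all, crops included, and the job is handed in when it is done.

```bash
mkdir -p pics; ls
```

Run:
```python
from workcell import manip
import cv2
for n in("top","side"):
    cv2.imwrite(f"pics/{n}0.png",manip.capture(n)[:,:,::-1]); c=manip.calibration(n); print(c)
s=manip.sense(); print(s["clock"],s["ee_pos"],s["ee_rot"],s["finger_gap"])
```

```text
pics
workcell.py
{'mtx': array([[517.54825804,   0.        , 321.95652719],
       [  0.        , 517.54825804, 245.41638906],
       [  0.        ,   0.        ,   1.        ]]), 'distortion': array([-0.04090405,  0.        ,  0.        ,  0.        ,  0.        ]), 'world_from_camera': array([[-0.02533383, -0.9946128 ,  0.10051654,  0.44944246],
       [-0.99926522,  0.02808785,  0.02607857,  0.20864705],
       [-0.02876138, -0.09978201, -0.99459355,  0.95524604],
       [ 0.        ,  0.        ,  0.        ,  1.        ]])}
{'mtx': array([[611.63509513,   0.        , 326.09652015],
       [  0.        , 611.63509513, 236.61975382],
       [  0.        ,   0.        ,   1.        ]]), 'distortion': array([-0.06037519,  0.        ,  0.        ,  0.        ,  0.        ]), 'world_from_camera': array([[ 0.99839281, -0.02316891,  0.05172032,  0.48460869],
       [-0.05543896, -0.58866182,  0.80647615, -0.45064612],
       [ 0.0117606 , -0.80804731, -0.58900019,  0.62817806],
       [ 0.        ,  0.        ,  0.        ,  1.        ]])}
0.1 [0.20082943 0.45732006 0.24751318] [[-9.15602997e-01  4.02082821e-01 -7.46720206e-04]
 [ 4.02083514e-01  9.15601438e-01 -1.68921086e-03]
 [ 4.49542560e-06 -1.84689041e-03 -9.99998294e-01]] 0.08564054334497577
```

View pics/top0.png

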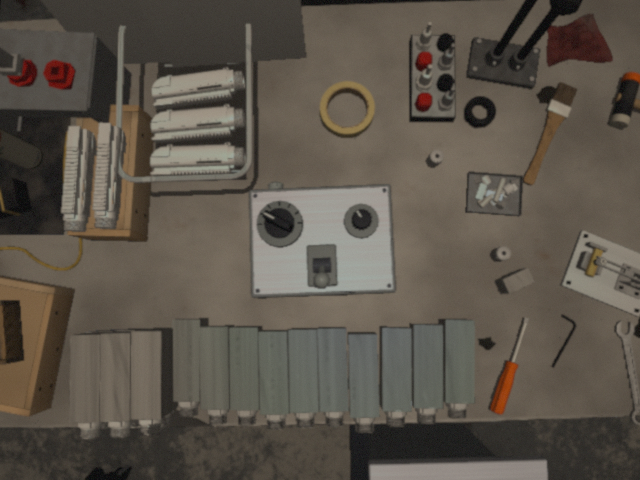

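View pics/side0.png

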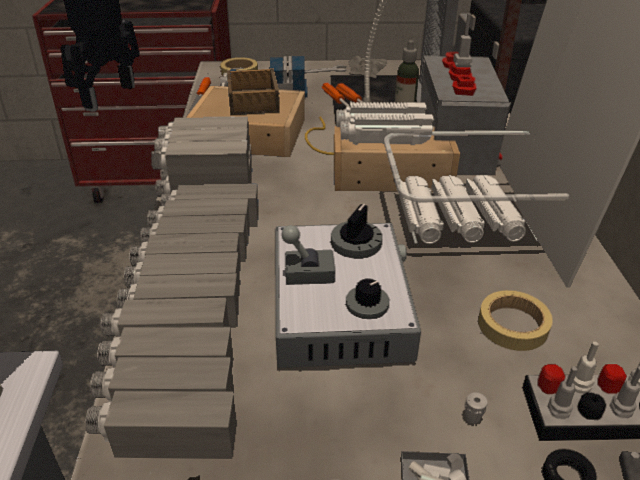

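Run:
```python
import cv2,numpy as np
a=cv2.imread("pics/top0.png")[180:300,245:400]; b=cv2.imread("pics/side0.png")[190:365,260:420]
a=cv2.resize(a,None,fx=5,fy=5,interpolation=3)
cv2.imwrite("pics/a.png",a[:600,:800])
```

```text
(no output)
```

View pics/a.png

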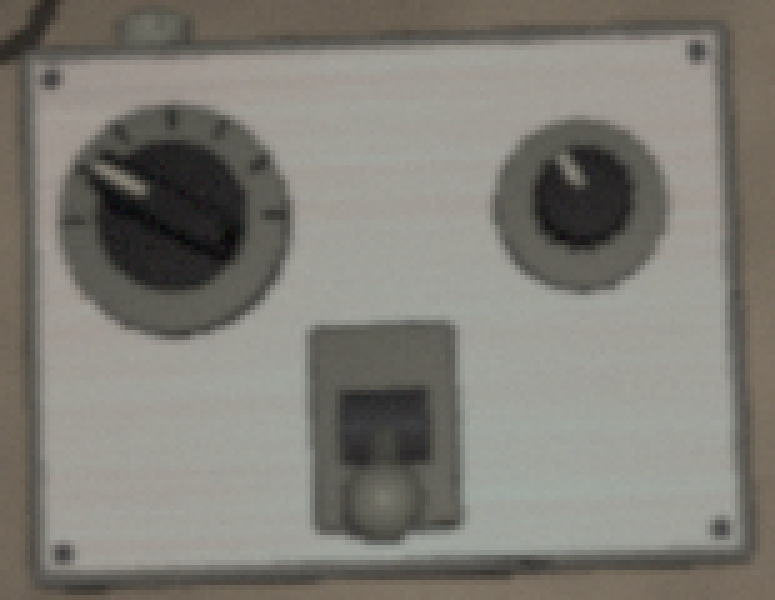

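Create h.py:
```python
from workcell import manip
import cv2,numpy as np
C={n:manip.calibration(n) for n in("top","side")}
def ray(n,p):
    c=C[n]; q=cv2.undistortPoints(np.array([[p]],float),c["mtx"],c["distortion"])[0,0]
    T=c["world_from_camera"]; return T[:3,3],T[:3,:3]@np.r_[q,1]
def at(n,p,z):
    o,d=ray(n,p); return (o+d*(z-o[2])/d[2])
def tri(p,q):
    (a,d),(b,e)=ray("top",p),ray("side",q)
    t=np.linalg.lstsq(np.c_[d,-e],b-a,rcond=None)[0]; return a+d*t[0],b+e*t[1]
def proj(n,P):
    c=C[n];T=np.linalg.inv(c["world_from_camera"])
    return cv2.projectPoints(np.array(P,float).reshape(-1,3),cv2.Rodrigues(T[:3,:3])[0],T[:3,3],c["mtx"],c["distortion"])[0][:,0]
```

Run:
```python
from h import *
np.set_printoptions(precision=4,suppress=True)
px=lambda u,v:(245+(u+.5)/5-.5,180+(v+.5)/5-.5)
W=np.array([at("top",px(*p),.066) for p in[(28,50),(722,25),(750,555),(35,580)]])
L=np.array([[.095,.125],[.095,-.125],[-.095,-.125],[-.095,.125]])
w=W[:,:2];m=w.mean(0);print(W)
H=L.T@(w-m);th=np.arctan2(H[0,1]-H[1,0],H[0,0]+H[1,1]);R=np.array([[np.cos(th),-np.sin(th)],[np.sin(th),np.cos(th)]])
print("box",m,th,w-m-L@R.T)
g=lambda x,y:m+R@[x,y]
print("sel",g(.03,.07),"trim",g(.03,-.07),"tog axis",g(-.045,0),"ball",g(-.071,0))
print("from images: base ctr",at("top",px(175,220),.082),"ball",at("top",px(383,502),.136),"trimbase",at("top",px(580,206),.082))
print("ball tri",tri(px(383,502),(291,233)))
tip=at("top",px(93,165),.124)[:2]-g(.03,.07);print("tip",tip,np.hypot(*tip), "angle cw", th+np.pi/2-np.arctan2(tip[1],tip[0]))
print("frame",tri((250,178),(404,194)),tri((122,178),(390,138)))
for n in C: print(n,proj(n,[[*g(.03,.07),.082],[*g(-.071,0),.136],[*g(.03,-.07),.1],[*g(-.095,-.125),.066],[*g(.095,-.125),.066],[*g(-.095,.125),.066]]))
```

```text
[[0.6413 0.3555 0.066 ]
 [0.6426 0.1124 0.066 ]
 [0.4583 0.1099 0.066 ]
 [0.456  0.3551 0.066 ]]
box [0.5496 0.2332] 0.007284008201096236 [[-0.0023 -0.0034]
 [-0.0029  0.0034]
 [ 0.0028  0.0024]
 [ 0.0024 -0.0024]]
sel [0.579  0.3034] trim [0.5801 0.1634] tog axis [0.5046 0.2329] ball [0.4786 0.2327]
from images: base ctr [0.5772 0.303  0.082 ] ball [0.4773 0.2327 0.136 ] trimbase [0.5779 0.1647 0.082 ]
ball tri (array([0.4773, 0.2327, 0.1365]), array([0.48  , 0.2328, 0.1366]))
tip [0.0109 0.0215] 0.024136722150935517 angle cw 0.47648617367192814
frame (array([0.6484, 0.3461, 0.1233]), array([0.6558, 0.3456, 0.125 ])) (array([0.66  , 0.568 , 0.1071]), array([0.6665, 0.5676, 0.1085]))
top [[279.3061 222.5303]
 [321.196  279.2227]
 [361.8261 217.917 ]
 [396.0492 292.2234]
 [390.9134 182.9063]
 [250.2467 297.0264]]
side [[356.2274 233.516 ]
 [289.9337 233.4104]
 [367.5695 284.1601]
 [273.9224 335.5414]
 [420.9374 330.0657]
 [274.8043 223.6924]]
```

The box is nearly square to the world. The selector sits at about (0.578, 0.303) on its left side, with the pointer at tick 1, so the target is click 4. The ball is at (0.478, 0.233).

Careful with the scale: shifts go in shares of 60 cm and turns go in shares of pi rad. That gives: -0.04 m is -0.0667, 0.001 m is 0.0017.

Emit:
send_path(
  increments="-0.0667 0.0017 0 0 0.085;-0.0667 0.0017 0 0 0.085;-0.0667 0.0017 0 0 0.085;-0.0667 0.0017 0 0 0.085;-0.0667 0.0017 0 0 0.085",
)

```text
clock: 0.6
ee_pos: [0.3873, 0.381, 0.2478]
ee_rot: [[-0.916, 0.402, -0.001], [0.402, 0.916, -0.001], [0.0, -0.001, -1.0]]
contact_force: [-0.9, 0.4, -0.2]
finger_gap: 0.0851
grip_force: 0.0
```

Emit:
send_path(
  increments="-0.0667 0.0017 0 0 0.085;-0.0667 0.0017 0 0 0.085;-0.0667 0.0017 0 0 0.085;-0.0667 0.0017 0 0 0.085;-0.0667 0.0017 0 0 0.085",
)

```text
clock: 1.1
ee_pos: [0.5725, 0.3051, 0.2476]
ee_rot: [[-0.916, 0.402, -0.001], [0.402, 0.916, -0.0], [0.001, -0.001, -1.0]]
contact_force: [-0.0, 0.8, -0.3]
finger_gap: 0.0846
grip_force: 0.0
```

Emit:
send_path(
  increments="0 0 0 -0.0446 0.085;0 0 0 -0.0446 0.085;0 0 0 -0.0446 0.085;0 0 0 -0.0446 0.085;0 0 0 -0.0446 0.085",
)

```text
clock: 1.6
ee_pos: [0.5711, 0.3059, 0.2474]
ee_rot: [[-0.958, -0.288, -0.002], [-0.288, 0.958, -0.001], [0.002, -0.0, -1.0]]
contact_force: [0.1, -0.2, 0.1]
finger_gap: 0.085
grip_force: 0.0
```

```bash
python3 -c "
from h import *
print(manip.sense()['joints'])"
```

```text
[ 4.91709813e-01  5.50151107e-01  4.63409593e-01  1.48579935e+00
 -1.01308407e-06  1.99918941e-01]
```

Converted, -0.14 rad is -0.0446.

Emit:
send_path(
  increments="0 0 0 -0.0446 0.085;0 0 0 -0.0446 0.085;0 0 0 -0.0446 0.085;0 0 0 -0.0446 0.085;0 0 0 -0.0446 0.085",
)

```text
clock: 2.1
ee_pos: [0.571, 0.306, 0.2475]
ee_rot: [[-0.547, -0.837, -0.001], [-0.837, 0.547, -0.001], [0.001, 0.001, -1.0]]
contact_force: [-0.0, 1.0, -0.3]
finger_gap: 0.085
grip_force: 0.0
```

Emit:
send_path(
  increments="0 0 0 -0.0191 0.085;0 0 0 0 0.085",
)

```text
clock: 2.3
ee_pos: [0.571, 0.306, 0.2476]
ee_rot: [[-0.501, -0.865, -0.001], [-0.865, 0.501, -0.001], [0.001, 0.001, -1.0]]
contact_force: [0.6, -0.2, 0.4]
finger_gap: 0.0851
grip_force: 0.0
```

```bash
cat >to.py <<'E'
import sys
from h import *
s=manip.sense();R=np.array(s["ee_rot"]);t=np.array([float(a) for a in sys.argv[1:4]])
print("tool delta",np.round(R.T@(t-s["ee_pos"]),4),"yaw",np.arctan2(R[1,1],R[0,1]))
E
python3 to.py .578 .3032 .115
```

```text
tool delta [-0.0012 -0.0075  0.1325] yaw 2.616802579704099
```

Converted, 0.03 m is 0.05, -0.0075 m is -0.0125.

Emit:
send_path(
  increments="-0.0017 -0.0125 0 0 0.085;0 0 0.05 0 0.085;0 0 0.05 0 0.085;0 0 0.05 0 0.085;0 0 0 0 0.085",
)

```text
clock: 2.8
ee_pos: [0.5757, 0.3014, 0.1528]
ee_rot: [[-0.502, -0.865, -0.009], [-0.865, 0.502, -0.005], [0.009, 0.005, -1.0]]
contact_force: [0.0, 0.3, -0.3]
finger_gap: 0.0848
grip_force: 0.0
```

Emit:
send_path(
  increments="0 0 0.0333 0 0.085;0 0 0.0333 0 0.085;0 0 0 0 0.085",
)

```text
clock: 3.1
ee_pos: [0.5774, 0.3024, 0.1167]
ee_rot: [[-0.502, -0.865, -0.004], [-0.865, 0.502, -0.002], [0.004, 0.002, -1.0]]
contact_force: [-0.8, 0.2, -0.1]
finger_gap: 0.0851
grip_force: 0.0
```

```bash
python3 -c "
from h import *
cv2.imwrite('pics/s1.png',cv2.resize(manip.capture('side')[120:340,220:500,::-1],None,fx=2.5,fy=2.5))"; python3 to.py .578 .3032 .115
```

```text
tool delta [-0.0002  0.0003  0.0033] yaw 2.616365174611633
```

View pics/s1.png

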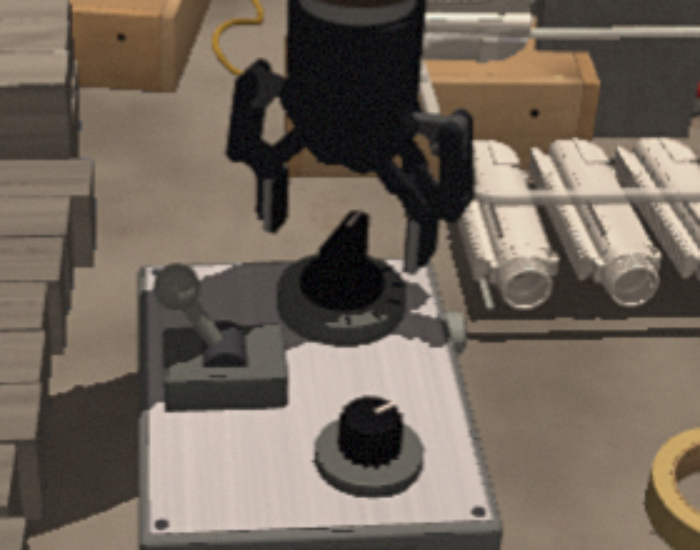

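The fingers straddle the bar (crop around (345,260)) and nothing is touching. Closing now.

Converted, 0.002 m is 0.0033.

Emit:
send_path(
  increments="0 0 0.0033 0 0.01;0 0 0 0 0.01;0 0 0 0 0.01;0 0 0 0 0.01;0 0 0 0 0.01",
)

```text
clock: 3.65
ee_pos: [0.5778, 0.3039, 0.1171]
ee_rot: [[-0.5, -0.866, -0.001], [-0.866, 0.5, 0.002], [-0.001, 0.001, -1.0]]
contact_force: [-2.8, -0.5, 9.8]
finger_gap: 0.0129
grip_force: 62.2
```

Emit:
send_path(
  increments="0 0 0 0 0.01;0 0 0 0 0.01;0 0 0 0 0.01",
)

```text
clock: 3.95
ee_pos: [0.5778, 0.3038, 0.1171]
ee_rot: [[-0.5, -0.866, -0.0], [-0.866, 0.5, 0.001], [-0.001, 0.001, -1.0]]
contact_force: [-2.9, 0.5, 5.4]
finger_gap: 0.0128
grip_force: 60.5
```

Converted, 0.1 rad is 0.0318.

Emit:
send_path(
  increments="0 0 0 0.0318 0.01;0 0 0 0.0318 0.01;0 0 0 0.0318 0.01;0 0 0 0.0318 0.01;0 0 0 0 0.01",
)

```text
clock: 4.45
ee_pos: [0.5779, 0.3037, 0.1171]
ee_rot: [[-0.799, -0.601, -0.0], [-0.601, 0.799, 0.001], [-0.0, 0.001, -1.0]]
contact_force: [-3.1, 0.4, 4.9]
finger_gap: 0.013
grip_force: 60.5
```

Emit:
send_path(
  increments="0 0 0 0.0318 0.01;0 0 0 0.0318 0.01;0 0 0 0.0318 0.01;0 0 0 0.0318 0.01;0 0 0 0 0.01",
)

```text
clock: 4.95
ee_pos: [0.5779, 0.3036, 0.1171]
ee_rot: [[-0.97, -0.242, -0.0], [-0.242, 0.97, 0.001], [0.0, 0.001, -1.0]]
contact_force: [-3.1, 0.9, 5.9]
finger_gap: 0.0129
grip_force: 60.5
```

Converted, 0.1 rad is 0.0318.

Emit:
send_path(
  increments="0 0 0 0.0318 0.01;0 0 0 0.0318 0.01;0 0 0 0.0318 0.01;0 0 0 0.0318 0.01;0 0 0 0.0318 0.01",
)

```text
clock: 5.45
ee_pos: [0.5779, 0.3035, 0.1171]
ee_rot: [[-0.967, 0.254, -0.0], [0.254, 0.967, 0.0], [0.0, 0.0, -1.0]]
contact_force: [-3.3, -0.5, 6.4]
finger_gap: 0.0129
grip_force: 60.6
```

Emit:
send_path(
  increments="0 0 0 0.0318 0.01;0 0 0 0.0318 0.01;0 0 0 0.0223 0.01;0 0 0 0 0.01;0 0 0 0 0.01",
)

```text
clock: 5.95
ee_pos: [0.5778, 0.3034, 0.1171]
ee_rot: [[-0.866, 0.5, -0.0], [0.5, 0.866, 0.0], [0.0, 0.0, -1.0]]
contact_force: [-3.8, 0.0, 5.3]
finger_gap: 0.013
grip_force: 60.6
```

```bash
python3 to.py .578 .3032 .117
```

```text
tool delta [-0.0002 -0.0001  0.0001] yaw 1.0474863458997714
```

Emit:
send_path(
  increments="0 0 0 0 0.085;0 0 0 0 0.085;0 0 0 0 0.085;0 0 0 0 0.085;0 0 0 0 0.085",
)

```text
clock: 6.45
ee_pos: [0.5784, 0.3031, 0.1161]
ee_rot: [[-0.866, 0.5, -0.0], [0.5, 0.866, -0.0], [-0.0, -0.0, -1.0]]
contact_force: [-0.1, -0.6, 1.2]
finger_gap: 0.0837
grip_force: 0.0
```

Emit:
send_path(
  increments="0 0 -0.05 0 0.085;0 0 -0.05 0 0.085;0 0 -0.05 0 0.085;0 0 -0.05 0 0.085;0 0 0 0 0.085",
)

```text
clock: 6.95
ee_pos: [0.5806, 0.3043, 0.2422]
ee_rot: [[-0.866, 0.5, 0.009], [0.5, 0.866, 0.005], [-0.006, 0.009, -1.0]]
contact_force: [-0.1, 1.3, 0.9]
finger_gap: 0.0852
grip_force: 0.0
```

Emit:
send_path(
  increments="0 0 0 -0.0414 0.085;0 0 0 -0.0414 0.03;0 0 0 -0.0414 0;0 0 0 -0.043 0;0 0 0 0 0",
)

```text
clock: 7.45
ee_pos: [0.5781, 0.3031, 0.2355]
ee_rot: [[-1.0, -0.001, -0.001], [-0.001, 1.0, -0.001], [0.001, -0.001, -1.0]]
contact_force: [-0.0, 0.3, -0.0]
finger_gap: 0.0274
grip_force: 0.0
```

```bash
python3 to.py .428 .233 .145
```

```text
tool delta [ 0.1501 -0.0699  0.0907] yaw 1.5716591137857385
```

Converted, 0.04 m is 0.0667, 0.03 m is 0.05.

Emit:
send_path(
  increments="0.0667 -0.0292 0 0 0;0.0667 -0.0292 0 0 0;0.0667 -0.0292 0 0 0;0.05 -0.0292 0 0 0;0 0 0 0 0",
)

```text
clock: 7.95
ee_pos: [0.4238, 0.2306, 0.2357]
ee_rot: [[-1.0, 0.002, -0.004], [0.002, 1.0, -0.002], [0.004, -0.002, -1.0]]
contact_force: [0.8, 0.0, -0.1]
finger_gap: -0.0001
grip_force: 0.0
```

```bash
python3 -c "
from h import *
cv2.imwrite('pics/t2.png',cv2.resize(manip.capture('top')[180:300,245:400,::-1],None,fx=5,fy=5,interpolation=3))
cv2.imwrite('pics/s2.png',cv2.resize(manip.capture('side')[120:340,220:500,::-1],None,fx=2.5,fy=2.5))"; python3 to.py .428 .233 .145
```

```text
tool delta [0.0002 0.     0.0917] yaw 1.5698472081083794
```

View pics/t2.png

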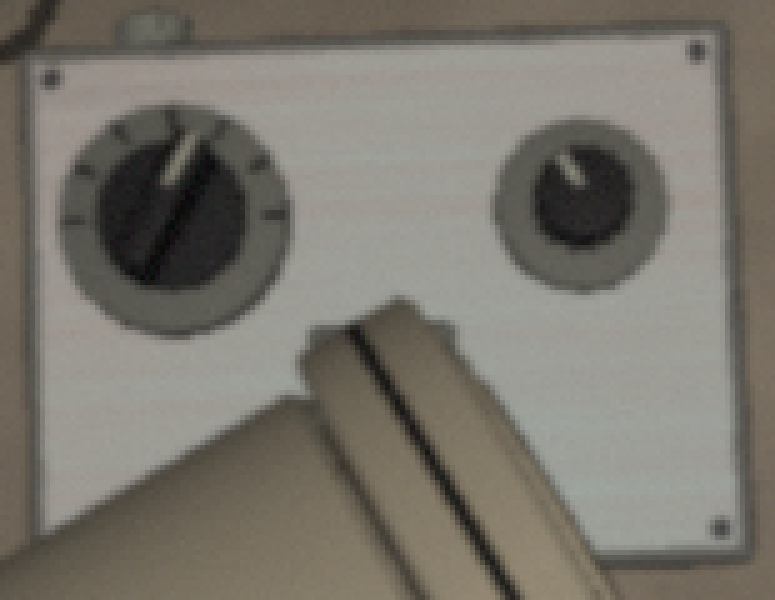

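View pics/s2.png

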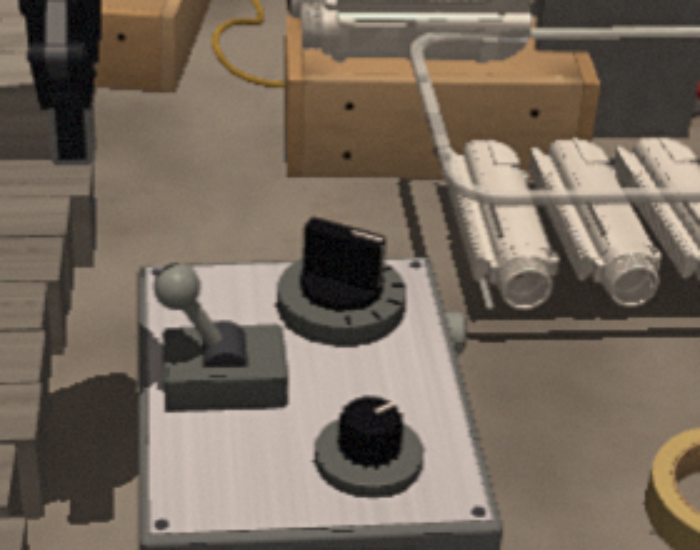

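The selector has moved exactly 90°, from tick 1 to tick 4 (line end at about (190,135) in the top crop). The trim knob is unchanged and the ball is free at (178,287) in the side crop. Next I lower beside the ball and push it over.

Converted, 0.03 m is 0.05, 0.02 m is 0.0333.

Emit:
send_path(
  increments="0 0 0.05 0 0;0 0 0.05 0 0;0 0 0.0333 0 0;0 0 0.0167 0 0;0 0 0 0 0",
)

```text
clock: 8.55
ee_pos: [0.4284, 0.233, 0.1448]
ee_rot: [[-1.0, -0.0, -0.002], [-0.0, 1.0, -0.001], [0.002, -0.001, -1.0]]
contact_force: [-0.5, -0.6, -0.7]
finger_gap: 0.0001
grip_force: 0.0
```

Emit:
send_path(
  increments="-0.025 0 0 0 0;-0.025 0 0 0 0;-0.025 0 0 0 0;0 0 0 0 0",
)

```text
clock: 8.95
ee_pos: [0.4762, 0.2338, 0.1477]
ee_rot: [[-1.0, 0.0, 0.004], [0.0, 1.0, 0.002], [-0.004, 0.002, -1.0]]
contact_force: [0.5, -0.4, -0.1]
finger_gap: -0.0001
grip_force: 0.0
```

```bash
python3 to.py .507 .233 .145
```

```text
tool delta [-0.0308 -0.0008  0.0028] yaw 1.5705168067939892
```

Converted, -0.01 m is -0.0167, -0.008 m is -0.0133.

Emit:
send_path(
  increments="-0.0167 0 0 0 0;-0.0167 0 0 0 0;-0.0133 0 0 0 0;0 0 0 0 0",
)

```text
clock: 9.35
ee_pos: [0.5027, 0.2332, 0.1462]
ee_rot: [[-1.0, -0.001, 0.001], [-0.001, 1.0, 0.0], [-0.001, 0.0, -1.0]]
contact_force: [-0.3, 0.2, 0.7]
finger_gap: -0.0001
grip_force: 0.0
```

Emit:
send_path(
  increments="-0.005 0 0 0 0;0 0 0 0 0;0 0 0 0 0",
)

```text
clock: 9.65
ee_pos: [0.5044, 0.2331, 0.1463]
ee_rot: [[-1.0, -0.001, 0.0], [-0.001, 1.0, -0.0], [-0.0, -0.0, -1.0]]
contact_force: [-0.7, -0.7, -0.2]
finger_gap: 0.0003
grip_force: 0.0
```

Emit:
send_path(
  increments="-0.005 0 0 0 0;0 0 0 0 0;0 0 0 0 0",
)

```text
clock: 9.95
ee_pos: [0.5062, 0.2331, 0.1461]
ee_rot: [[-1.0, -0.002, -0.002], [-0.002, 1.0, -0.0], [0.002, -0.0, -1.0]]
contact_force: [-5.6, -0.0, 1.0]
finger_gap: 0.0001
grip_force: 2.6
```

Converted, -0.003 m is -0.005.

Emit:
send_path(
  increments="-0.005 0 0 0 0;0 0 0 0 0;0 0 0 0 0",
)

```text
clock: 10.25
ee_pos: [0.5066, 0.2331, 0.146]
ee_rot: [[-1.0, -0.002, -0.008], [-0.002, 1.0, -0.0], [0.008, -0.0, -1.0]]
contact_force: [-12.4, 0.0, 6.7]
finger_gap: 0.0
grip_force: 6.1
```

Emit:
send_path(
  increments="-0.0033 0 0 0 0;0 0 0 0 0;0 0 0 0 0",
)

```text
clock: 10.55
ee_pos: [0.5067, 0.2331, 0.146]
ee_rot: [[-1.0, -0.003, -0.011], [-0.003, 1.0, -0.0], [0.011, -0.0, -1.0]]
contact_force: [-17.2, -0.5, 9.0]
finger_gap: -0.0
grip_force: 8.4
```

The lever is on its stop: force is rising and the tool no longer moves. Backing off to check.

Converted, -0.04 m is -0.0667, 0.03 m is 0.05.

Emit:
send_path(
  increments="0.0333 0 0 0 0;0.05 0 0 0 0;0.05 0 0 0 0;0 0 -0.0667 0 0;0 0 -0.0667 0 0",
)

```text
clock: 11.05
ee_pos: [0.4302, 0.2319, 0.2253]
ee_rot: [[-1.0, -0.002, -0.003], [-0.002, 1.0, -0.003], [0.003, -0.003, -1.0]]
contact_force: [2.4, 0.6, 1.1]
finger_gap: -0.0
grip_force: 0.0
```

Emit:
send_path(
  increments="0.0667 0 -0.0333 0 0;0.0667 0 0 0 0;0.0667 0 0 0 0;0 0 0 0 0;0 0 0 0 0",
)

```text
clock: 11.55
ee_pos: [0.313, 0.2334, 0.2472]
ee_rot: [[-1.0, -0.002, 0.004], [-0.002, 1.0, 0.002], [-0.004, 0.002, -1.0]]
contact_force: [0.3, -0.1, -0.1]
finger_gap: 0.0003
grip_force: 0.0
```

```bash
python3 -c "
from h import *
t=manip.capture('top')[180:300,245:400,::-1];s=manip.capture('side')[170:350,250:440,::-1]
t=cv2.resize(t,(465,360),interpolation=3);s=cv2.resize(s,(320,303),interpolation=3)
o=np.zeros((360,785,3),np.uint8);o[:,:465]=t;o[:303,465:]=s
cv2.imwrite('pics/f.png',o)
print('ball on/off side crop', [(p-[250,170])*[320/190,303/180]+[465,0] for p in proj('side',[[.5315,.233,.136],[.4785,.233,.136]])])"
```

```text
ball on/off side crop [array([596.98066082, 105.04113796]), array([532.18588451, 106.52260956])]
```

View pics/f.png

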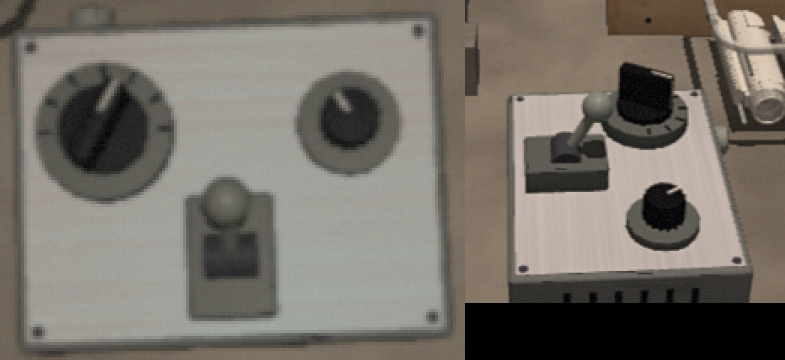

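The ball is at (597,106) in the side crop, where fully on should be. The selector still rests at tick 4, the trim knob has not moved, and the robot is clear.

```bash
python3 -c "
from workcell import manip
print(manip.sign_off())"
```

```text
the job is handed in; nothing more can be done
None
```

The selector was turned three clicks clockwise and rests at tick 4; the toggle was then thrown fully on to its stop, the trim knob was left alone, and the job was handed in at about 12 s.

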